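# Check a damper's gas charge with a push-on gauge

### The arm

A 7-joint arm with a two-finger parallel gripper is mounted at the origin on a cart in front of the work surface, level with it; the furniture and walls round the work are solid. World frame = base frame: x ahead of the robot, y to its left, z up, the work surface at z = 0. Lengths are in mm, angles in rad, forces in N, time in s.
With the tool pointing down it reaches from about 400 to 875 mm from the base axis. Payload 4.4 kg.
Tool frame: the origin (TCP) lies on the centre line of the jaws, within the pads' length; the fingertips stand 25 mm ahead of it and the grasp point (between the pads) lies 6 mm ahead of it; x points along the fingers, y is the direction in which the jaws open and shut, and the axes are right-handed (so a half turn about x gives the same grasp; the last joint's range is limited). The gripper opens to 85 mm and grips with 20 to 120 N. Pads are 22 mm wide; open, the fingers measure 114 mm over their backs; the gripper's body (76 mm by 85 mm) begins 54 mm behind the grasp point. The pads swing forward as they close: fully open they stand 13 mm farther back than shut.
Start: joints at [1.106, 0.628, 0.038, 1.517, -0.027, 0.996, -0.02], TCP at [252.43, -598.996, 256.313] pointing down, gripper open.
Joint ranges: [-3.06, 3.06], [-0.37, 2.12], [-1.25, 1.32], [0.18, 2.47], [-1.1, 4.24], [0.23, 1.98], [-2.94, 2.94]. Speed limits (rad/s): [2.57, 2.57, 3.14, 3.14, 3.14, 3.14, 3.14].

### API

Orientations are given as [roll, pitch, yaw] about the fixed x, y, z axes, in that order (R = Rz(yaw) Ry(pitch) Rx(roll)).
In Python, from cell import * gives the robot as it stands. The module is installed in compiled form; this text tells all that it offers.
- The arm moves only by the tool jog_arm, never from a script. Its argument "series" is a list of rows, each a list of 3 entries, a list of its own where there are three numbers: the turn, a rotation vector about the tool's x, y, z in degrees, then the shift along the tool's x, y, z in mm, then the gripper's target within -1 to 1 (shut at 1, half-way at 0, fully open at -1). In form: [[[rx, ry, rz], [dx, dy, dz], hand], ...]. A call has 1 to 8 rows; each row shifts and turns the commanded pose from where the row before left it, along the tool's axes as they then stand; what a row does not reach is not made up. A row lasts 1/8 s, in which the tool goes at most 62.5 mm and 10.7 degrees, less where a joint would pass 70% of its speed; a pose out of reach is approached as far as the arm can. A call is refused whole if a number of a shift passes 62.5 or a number of a turn 10.7, either way. A call with a gripper value outside its range is refused whole. The fingers move at their own pace and stop on an object; the grip force is fixed at half the most. Time passes only in rows, so rows that do not move let the fingers close. It gives the time, the measured TCP pose, the force and the opening at its end, in the units of the state.
- read_state(): the state, without advancing time (a new reading comes with each control period).
- get_image(name): name is "side" or "top"; returns a dict with "img" (400x640x3 uint8, red, green, blue), "range_z" (400x640 float32, mm along the optical axis (not along the pixel's ray), 0 where there is no reading), "fovy" (degrees; the focal length in pixels is half the picture's height over the tangent of half this angle, whatever the lens; pixels are square), "cx", "cy" (the principal point, pixels), "cam_to_world" (4x4, takes a point from camera to world coordinates). Camera axes: x right, y up, looking along -z (the intrinsics and any distortion apply to the point x, -y, -z); pixel columns grow to the right and rows downward; lengths in mm; the calibration is good to about 2 mm. A picture is of the moment at which its call begins.
- finish_job(): hands the job in, once; it reports no verdict.
The state is a dict: "clock": time; "qpos": joint angles; "qd": joint speeds; "tau": joint torques, N m; "eef_pos": TCP position; "tool_rot": TCP orientation; "force": force on the tool from outside, world axes, zero at the start; "torque": the same for the moment, N m; "width": finger opening in mm.
Only numpy, scipy, OpenCV 4.12 (cv2) and the standard library are available. Lean on these libraries where they do the work, as an engineer would, in place of code of your own. Each camera call takes 0.05 s, during which the arm holds its last target. There are 200 camera calls.

### The job

Check the gas charge of the squat, wide pulsation damper: pick up the push-on gauge and press it straight down onto that damper's upright valve stem until the sprung nozzle is pushed fully home and the gas pushes the reading rod out of the top. Then let go and leave the gauge standing upright on that stem, nozzle sprung back, with the rod still out to be read. Do not press it onto the slim damper.

Things in the scene. Friction and masses are not known exactly. Their poses are not given: they have to be found in the camera images.
- gauge_grip (a point): Push-on gauge: loose upright instrument of bare aluminium and steel, 126 mm tall, 0.2 kg, standing on its nozzle. Point on its axis half-way up the round barrel (28 mm diameter, 31 mm at the end collars), 90 mm above the nozzle's mouth; the barrel spans 30 mm below to 28 mm above it, the rod's cap ends 36 mm above it. z up along the axis; yaw is of no matter.
- gauge_mouth (a point): Centre of the mouth of the gauge's bell-shaped nozzle, open downward: 46 mm outside, 38 mm inside, narrowing to a 26 mm bore 16 mm up; an inner shoulder 28 mm above the mouth seats on the top of a stem. So seated, the gauge's grip point is 62 mm above the stem's top with the nozzle sprung out, 37 mm when pressed fully home.
- gauge_nozzle (a joint): Travel of the sprung nozzle into the barrel, in m: 0 sprung out (start), 0.025 fully home. The spring takes 4 N to start and 10 N at the end (about 2 N more while the rod moves); it is damped and springs back on release in well under a second.
- gauge_rod (a joint): How far the reading rod has come out of the barrel's top, in m: 0 in (start). Pressed fully home on a charged stem it comes out 10 to 20 mm, according to the hidden gas charge, and stays out by friction (2 N).
- squat_damper_stem (a point): Centre of the top end of the brass valve stem of the squat damper: a fixed low, wide aluminium dome, 88 mm diameter and 52 mm high, with two short side ports. The stem is an upright open tube, 22 mm outside diameter, its top 100 mm above the worktop; the 42 mm below the top are free for the nozzle. z points up.
- slim_damper_stem (a point): The same kind of point on the slim damper, the one to leave alone: a fixed slender aluminium cylinder, 46 mm diameter on a 60 mm foot, 76 mm high, with an identical brass stem whose top is 120 mm above the worktop. The two dampers may stand either way round.

How it is judged (in metres and radians):
On the way:
1. the gauge is pressed home on the squat damper's stem and its rod is pushed out (horizontal distance between gauge_grip and squat_damper_stem below 0.012 m and z of gauge_grip in the frame of squat_damper_stem below 0.045 m and value of joint gauge_nozzle above 0.021 m and value of joint gauge_rod above 0.005 m), for 0.2 s.
At the end, for the whole second after the job is handed in: The gauge, let go, stands on the squat damper's stem: its grip point within 15 mm of the stem's axis and 54 to 70 mm above the stem's top, upright within 10 degrees, nozzle sprung back (under 5 mm of travel), reading rod still out by more than 5 mm (horizontal distance between gauge_grip and squat_damper_stem below 0.015 m and z of gauge_grip in the frame of squat_damper_stem between 0.054 and 0.07 m and angle between gauge_grip's own z axis and vertical below 0.18 rad and value of joint gauge_nozzle below 0.005 m and value of joint gauge_rod above 0.005 m); the robot touches nothing.
It fails at once if the gauge is pressed onto the slim damper (horizontal distance between gauge_grip and slim_damper_stem below 0.03 m and value of joint gauge_nozzle above 0.005 m).
It also fails if it takes over 48 s, if anything falls off the work surface, if the arm or the gripper's body presses on something with over 40 N, if the wrist force passes 120 N, or if a joint passes its speed limit or range.

## Working session

There is one attempt and no reset: what is moved stays moved. The work goes in short steps, Python scripts to look and compute and a tool call to move; the robot and the scene stay as the last step left them, time stands still between calls to the robot, and variables do not carry over. Pictures are saved under pics/ and viewed, about 8 in all and at most 12, crops included, and the job is handed in when it is done.

Besides the shell and the picture viewer there is one more tool, called after ">>>" as name(argument=value, ...) on one line, values as JSON. jog_arm: Moves the arm, as the interface text tells. Its arguments: {"type":"object","properties":{"series":{"type":"array"}},"required":["series"]}

```bash
mkdir -p pics
cat > h.py <<'E'
from cell import *
import numpy as np, cv2
def grab(n,f=None):
    d=get_image(n)
    if f: cv2.imwrite('pics/'+f,cv2.cvtColor(d['img'],cv2.COLOR_RGB2BGR))
    return d
def pts(d):
    z=d['range_z'];h,w=z.shape;f=h/2/np.tan(np.radians(d['fovy'])/2)
    u,v=np.meshgrid(np.arange(w),np.arange(h))
    P=np.stack([(u-d['cx'])/f*z,-(v-d['cy'])/f*z,-z,np.ones_like(z)],-1)
    W=P@np.array(d['cam_to_world']).T
    return W[...,:3],z>0
E
python3 - <<'E'
from h import *
s=read_state();print({k:np.round(v,3) for k,v in s.items()})
for n in('side','top'):
    d=grab(n,n+'0.png');print(n,[k for k in d],d['fovy'],d['cx'],d['cy'],np.round(d['cam_to_world'],3).tolist())
    np.savez('pics/'+n+'0.npz',**d)
    W,m=pts(d)
    for k in('distortion','dist'): print(k,d.get(k))
    M=m&(W[...,2]>20)&(W[...,2]<220)
    n_,l,st,c=cv2.connectedComponentsWithStats(M.astype('uint8'))
    for i in range(1,n_):
        if st[i,4]>60: q=W[l==i];print(st[i],np.round(q.min(0)),np.round(q.max(0)),np.round(np.median(q,0)))
E
```

```text
{'clock': np.float64(0.0), 'qpos': array([ 1.106,  0.629,  0.038,  1.518, -0.027,  0.996, -0.02 ]), 'qd': array([-0.001, -0.001,  0.001,  0.   , -0.   ,  0.   , -0.   ]), 'tau': array([-0.0000e+00, -5.6340e+01,  1.2260e+00, -1.9344e+01,  1.1000e-02,
        1.1000e-02, -0.0000e+00]), 'eef_pos': array([ 252.216, -598.462,  255.4  ]), 'tool_rot': array([-1.568,  1.569,  1.973]), 'force': array([0.493, 1.105, 0.082]), 'torque': array([ 0.045,  0.004, -0.011]), 'width': np.float64(85.229)}
side ['img', 'range_z', 'fovy', 'cx', 'cy', 'cam_to_world'] 57.29787596422208 312.8368690219227 198.73285735521264 [[0.948, 0.115, -0.295, 324.798], [-0.317, 0.374, -0.872, -727.259], [0.01, 0.92, 0.392, 442.041], [0.0, 0.0, 0.0, 1.0]]
distortion None
dist None
[   51    73   589   260 55433] [-576. -405.   20.] [1063. 2511.  220.] [ 827. -150.  113.]
[215 204  12  23 173] [357. 114.  20.] [389. 238.  30.] [373. 166.  25.]
[ 336  238   54   52 1453] [ 568. -230.   20.] [662. -61. 102.] [ 604. -200.   44.]
[ 305  342   39   36 1109] [ 440. -388.   20.] [ 496. -332.   32.] [ 466. -365.   30.]
top ['img',
[... 731 characters left out ...]
380   91   40   48 1399] [ 714. -199.   20.] [ 785. -131.  170.] [ 736. -157.  129.]
[473 104  34  31 571] [ 716. -387.   20.] [ 770. -331.   73.] [ 745. -363.   51.]
[281 134  30  32 677] [661.  15.  20.] [723.  75.  56.] [690.  46.  50.]
[ 385  162   42   43 1413] [ 573. -226.   20.] [ 662. -140.  105.] [ 611. -178.   45.]
[222 194  28  27 557] [547. 145.  23.] [603. 201. 124.] [570. 165.  73.]
[140 226  24  19 377] [504. 326.  20.] [541. 364.  79.] [521. 339.  58.]
[339 232  19  17 253] [484. -70.  30.] [515. -39. 130.] [499. -52. 120.]
[480 237  28  27 605] [ 445. -386.   21.] [ 499. -331.   36.] [ 472. -357.   29.]
[205 296  61  15 566] [362. 116.  20.] [394. 241.  33.] [378. 176.  24.]
```

View pics/side0.png

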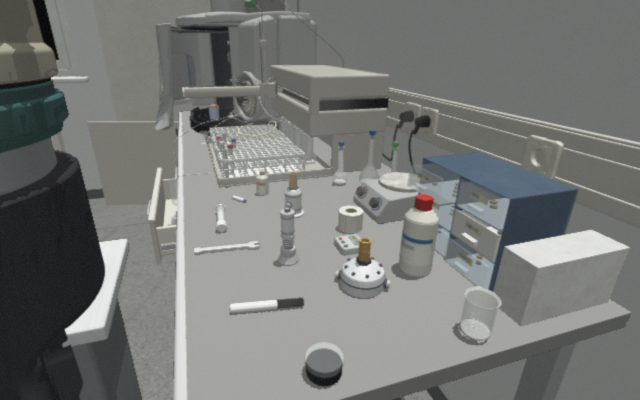

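View pics/top0.png

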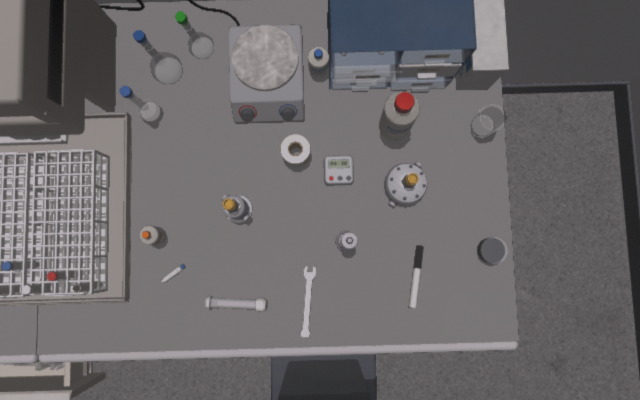

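The side view shows the gauge at (288,235), the squat damper at (363,270) with its brass stem at (365,250), and the slim damper at (295,195). In the top view they are at (347,241), (408,183) and (235,206). Next I measure the axes in both views.

```bash
cat >> h.py <<'E'
def circ(q):
    A=np.c_[2*q[:,:2],np.ones(len(q))];s=np.linalg.lstsq(A,(q[:,:2]**2).sum(1),rcond=None)[0]
    return s[0],s[1],np.sqrt(s[2]+s[0]**2+s[1]**2)
def ray(d,u,v,h):
    f=200/np.tan(np.radians(d['fovy'])/2);T=np.array(d['cam_to_world'])
    r=T[:3,:3]@np.array([(u-d['cx'])/f,-(v-d['cy'])/f,-1]);o=T[:3,3]
    return o+r*(h-o[2])/r[2]
E
python3 - <<'E'
from h import *
boxes={'side':{'gauge':(276,200,302,266),'squat':(338,235,392,296),'slim':(284,170,306,220)},'top':{'gauge':(338,230,360,252),'squat':(384,160,430,206),'slim':(220,192,252,224)}}
for n in boxes:
    d=dict(np.load(f'pics/{n}0.npz'));W,m=pts(d);hsv=cv2.cvtColor(d['img'],cv2.COLOR_RGB2HSV)
    for k,(a,b,c,e) in boxes[n].items():
        w=W[b:e,a:c];mm=m[b:e,a:c];hs=hsv[b:e,a:c]
        br=(hs[...,1]>120)&(hs[...,0]>10)&(hs[...,0]<30)
        if k!='gauge':
            v,u=np.nonzero(br);H=100 if k=='squat' else 120
            q=w[br&mm];print(n,k,'brass px',u.min()+a,u.max()+a,v.min()+b,v.max()+b,'z',np.round(np.percentile(q[:,2],[0,50,100])))
            if n=='top':
                t=q[q[:,2]>H-6];print('  top pts',len(t),np.round(t.mean(0),1))
            else:
                t=q[(q[:,2]>H-35)&(q[:,2]<H-5)];print('  wall circ',len(t),np.round(circ(t),1),t.mean(0).round(1))
        else:
            q=w[mm]
            for lo,hi in((8,20),(62,115),(118,132)):
                t=q[(q[:,2]>lo)&(q[:,2]<hi)]
                if len(t)>5: print(n,k,lo,hi,len(t),t.mean(0).round(1),np.round(circ(t),1),np.round((t.min(0)+t.max(0))/2,1))
    # flat table check
    for (u,v) in [(330,320),(250,280),(440,240)]: print(n,'table',W[v,u].round(1))
E
python3 -c "
import cv2,numpy as np
s=cv2.imread('pics/side0.png');t=cv2.imread('pics/top0.png')
a=cv2.resize(s[160:310,260:410],(400,400));b=cv2.resize(t[150:260,325:435],(400,400));cv2.imwrite('pics/c1.png',np.hstack([a,b]))"
```

```text
side gauge 8 20 146 [512.9 -14.   13. ] [529.6  43.8 119.4] [534.6  49.5  13.8]
side gauge 62 115 298 [492.6 -66.1  87.8] [494.8 -57.   12.8] [494.8 -62.1  88.7]
side gauge 118 132 86 [494.1 -59.5 121.5] [494.3 -57.9   9.9] [494.3 -57.3 122.9]
side squat brass px 360 369 239 260 z [ 62.  86. 102.]
  wall circ 108 [ 612.  -186.4    9.3] [ 608.8 -193.1   80.7]Traceback (most recent call last):
  File "<stdin>", line 10, in <module>
    return umr_minimum(a, axis, None, out, keepdims, initial, where)
ValueError: zero-size array to reduction operation minimum which has no identity
```

View pics/c1.png

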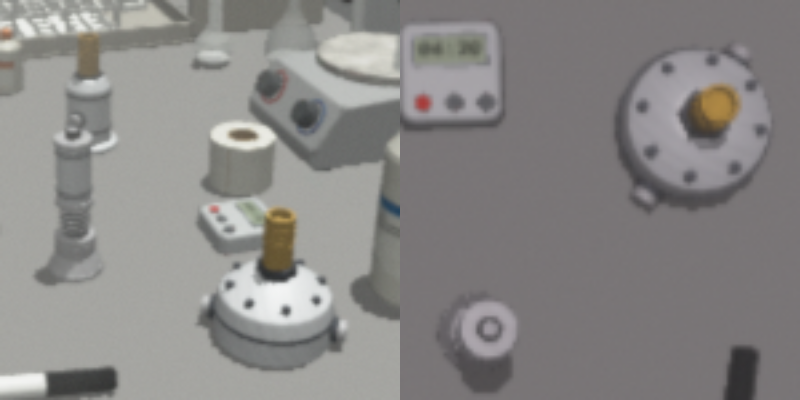

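The crop shows the squat damper clearly, with its stem top at about (411,179) in the top view. The gauge is upright and stands free. Now the remaining numbers.

Run:
```python
from h import *
for n,(a,b,c,e),(ga,gb,gc,ge) in (('side',(338,235,392,296),(276,200,302,266)),('top',(384,160,430,206),(338,230,360,252))):
    d=dict(np.load(f'pics/{n}0.npz'));W,m=pts(d);hsv=cv2.cvtColor(d['img'],cv2.COLOR_RGB2HSV)
    w=W[b:e,a:c];hs=hsv[b:e,a:c];br=(hs[...,1]>90)&(hs[...,0]>8)&(hs[...,0]<32)&m[b:e,a:c]
    v,u=np.nonzero(br);print(n,u.min()+a,u.max()+a,v.min()+b,v.max()+b)
    t=w[br];t=t[t[:,2]>94];print('stem top',len(t),t.mean(0).round(1),((t.min(0)+t.max(0))/2).round(1))
    k=m[b:e,a:c]&(w[...,2]>30)&(w[...,2]<40);print('dome wall',np.round(circ(w[k]),1))
    g=W[gb:ge,ga:gc].reshape(-1,3);
    for lo,hi in((30,60),(62,85),(85,110),(110,119),(119,132)):
        t=g[(g[:,2]>lo)&(g[:,2]<hi)]
        if len(t)>5:print('gauge',lo,len(t),t.mean(0).round(1),((t.min(0)+t.max(0))/2).round(1),np.round(circ(t),1))
    for (u,v) in [(330,320),(250,280),(440,240)]: print('table',W[v,u].round(1))
d=dict(np.load('pics/top0.npz'));print('rays top: stem',ray(d,411.3,179,100).round(1),'gauge cap',ray(d,349.5,240.4,126).round(1))
from scipy.spatial.transform import Rotation as R
print(R.from_euler('xyz',read_state()['tool_rot']).as_matrix().round(3))
```

```text
side 359 370 238 260
stem top 69 [ 611.6 -187.8   98.1] [ 611.2 -186.4   98.1]
dome wall [ 611.7 -186.2   38.9]
gauge 30 286 [521.2  22.9  42.2] [533.1  48.5  44.9] [543.5  39.2 115.3]
gauge 62 134 [492.6 -66.1  73.1] [494.8 -63.5  73.6] [494.8 -57.   13. ]
gauge 85 139 [492.7 -65.9  97.5] [494.1 -61.4  97.5] [494.9 -56.7  12.7]
gauge 110 53 [491.9 -66.4 114.7] [493.3 -59.6 114.5] [494.8 -56.6  13.8]
gauge 119 78 [494.3 -59.1 121.9] [494.7 -57.3 123.5] [494.6 -57.8   9.5]
table [ 515.9 -263.     1. ]
table [ 403.6 -105.4    1.1]
table [ 825.5 -138.5   39.5]
top 405 417 173 185
stem top 70 [ 615.8 -182.8   98.3] [ 615.9 -182.7   99.2]
dome wall [ 616.5 -183.6   39.1]
gauge 30 26 [496.8 -44.5  35.3] [499.8 -50.3  44.6] [499.5 -55.3  15.9]
gauge 62 19 [495.6 -43.9  69.7] [496.2 -47.7  71.6] [499.3 -55.3  14.7]
gauge 110 53 [498.9 -54.2 117.7] [499.1 -54.9 117.1] [499.6 -54.9  12.4]
gauge 119 154 [499.5 -55.3 122. ] [500.  -55.5 124.5] [499.3 -55.4  10.2]
table [ 3.352e+02 -1.650e+01 -3.000e-01]
table [422.7 150.3  -0.5]
table [ 495.9 -255.     2.4]
rays top: stem [ 614.4 -181.1  100. ] gauge cap [498.2 -55.1 126. ]
[[-0.001  0.388 -0.922]
 [ 0.002 -0.922 -0.388]
 [-1.    -0.002  0.   ]]
```

>>> jog_arm(series=[[[0,0,0],[0,-15,-16],-1],[[0,0,0],[0,-30,-32],-1],[[0,0,0],[0,-30,-32],-1],[[0,0,0],[0,-30,-32],-1],[[0,0,0],[0,-30,-32],-1],[[0,0,0],[0,-30,-32],-1],[[0,0,0],[0,-30,-32],-1],[[0,0,0],[0,-30,-32],-1]])

```text
clock: 1.1
eef_pos: [386.5, -297.0, 256.1]
tool_rot: [-1.233, 1.57, 2.307]
force: [0.8, -0.3, 0.1]
width: 85.2
```

>>> jog_arm(series=[[[0,0,0],[0,-30,-32],-1],[[0,0,0],[0,-30,-32],-1],[[0,0,0],[0,-30,-32],-1],[[0,0,0],[0,-30,-32],-1],[[0,0,0],[0,-30,-32],-1],[[0,0,0],[0,-20,-20],-1],[[0,0,0],[0,0,0],-1],[[0,0,0],[0,0,0],-1]])

```text
clock: 2.1
eef_pos: [485.5, -72.8, 256.1]
tool_rot: [0.213, 1.57, -2.531]
force: [0.1, 0.1, 0.3]
width: 85.9
```

Run:
```python
from h import *
from scipy.spatial.transform import Rotation as R
s=read_state();M=R.from_euler('xyz',s['tool_rot']).as_matrix()
print(s['clock'],s['eef_pos'],s['qpos'].round(2),M.round(3),s['force'])
print('to gauge',(M.T@(np.array([497,-56,230])-s['eef_pos'])).round(1))
S=grab('side');T=grab('top');
for n,d in(('side',S),('top',T)):
    W,m=pts(d);k=m&(np.hypot(W[...,0]-497,W[...,1]+56)<75)&(W[...,2]>195)&(W[...,2]<245)
    q=W[k];print(n,len(q),q.min(0).round(),q.max(0).round())
a=cv2.resize(S['img'][120:300,200:400],(400,360));b=cv2.resize(T['img'][150:330,250:450],(400,360));cv2.imwrite('pics/c2.png',np.hstack([a,b])[...,::-1])
```

```text
2.1 [485.50562245 -72.81888244 256.08474951] [ 0.1   0.4  -0.01  1.95  0.01  0.79 -1.09] [[-0.001  0.388 -0.922]
 [-0.001 -0.922 -0.388]
 [-1.     0.     0.001]] [0.07318119 0.06463091 0.33482419]
to gauge [ 26.1 -11.1 -17.1]Traceback (most recent call last):
  File "<stdin>", line 9, in <module>
    return umr_minimum(a, axis, None, out, keepdims, initial, where)
ValueError: zero-size array to reduction operation minimum which has no identity
```

>>> jog_arm(series=[[[0,0,0],[0,-11,-17],-1],[[0,0,0],[30,0,0],-1],[[0,0,0],[30,0,0],-1],[[0,0,0],[25,0,0],-1],[[0,0,0],[0,0,0],-1],[[0,0,0],[0,0,0],-1]])

```text
clock: 2.95
eef_pos: [498.4, -54.8, 172.0]
tool_rot: [2.844, 1.569, 0.101]
force: [-0.1, 0.3, -0.2]
width: 85.5
```

Run:
```python
from h import *
s=read_state();print(s['clock'],s['eef_pos'])
S=grab('side');T=grab('top');np.savez('pics/s1.npz',**S)
for n,d in(('side',S),('top',T)):
    W,m=pts(d);k=m&(np.hypot(W[...,0]-497,W[...,1]+56)<90)&(W[...,2]>128)&(W[...,2]<300)
    q=W[k];print(n,len(q),q.min(0).round() if len(q) else '',q.max(0).round() if len(q) else '')
a=cv2.resize(S['img'][120:300,200:400],(400,360));b=cv2.resize(T['img'][150:330,250:450],(400,360));cv2.imwrite('pics/c2.png',np.hstack([a,b])[...,::-1])
```

```text
2.95 [498.43447857 -54.82716897 172.0152958 ]
side 2500 [ 457. -129.  161.] [536.  15. 300.]
top 272 [462. -12. 197.] [500.  19. 269.]
```

View pics/c2.png

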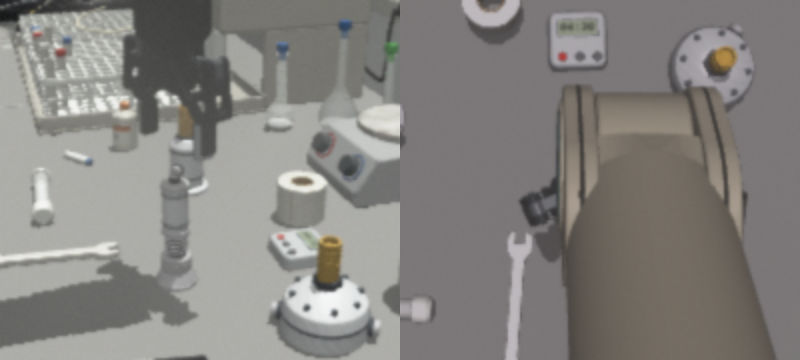

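The fingers straddle the gauge: about columns 147 and 205 in the crop, with the cap at 175. I descend to TCP z of about 108 and close.

>>> jog_arm(series=[[[0,0,0],[22,0,0],-1],[[0,0,0],[22,0,0],-1],[[0,0,0],[20,0,0],-1],[[0,0,0],[0,0,0],-1],[[0,0,0],[0,0,0],-1],[[0,0,0],[0,0,0],0]])

```text
clock: 3.8
eef_pos: [498.3, -55.3, 108.4]
tool_rot: [2.67, 1.569, -0.073]
force: [-0.5, -0.4, 0.4]
width: 69.8
```

>>> jog_arm(series=[[[0,0,0],[0,0,0],0.2],[[0,0,0],[0,0,0],0.4],[[0,0,0],[0,0,0],1],[[0,0,0],[0,0,0],1],[[0,0,0],[0,0,0],1],[[0,0,0],[0,0,0],1],[[0,0,0],[0,0,0],1],[[0,0,0],[0,0,0],1]])

```text
clock: 4.8
eef_pos: [497.7, -55.3, 107.4]
tool_rot: [2.508, 1.57, -0.235]
force: [0.5, -0.2, 3.1]
width: 26.9
```

Gripped at a width of 27 mm. Lift and look.

>>> jog_arm(series=[[[0,0,0],[-10,0,0],1],[[0,0,0],[-20,0,0],1],[[0,0,0],[-30,0,0],1],[[0,0,0],[-30,0,0],1],[[0,0,0],[-30,0,0],1],[[0,0,0],[-10,0,0],1],[[0,0,0],[0,0,0],1]])

```text
clock: 5.68
eef_pos: [497.3, -55.1, 237.4]
tool_rot: [2.902, 1.571, 0.16]
force: [0.3, -0.4, -1.8]
width: 26.7
```

Run:
```python
from h import *
from scipy.spatial.transform import Rotation as R
s=read_state();M=R.from_euler('xyz',s['tool_rot']).as_matrix();print(s['clock'],s['eef_pos'],s['force'],s['width'])
print('shift to stem hover',(M.T@np.array([117,-129,0])).round(1))
S=grab('side');W,m=pts(S)
k=m&(np.hypot(W[...,0]-497,W[...,1]+56)<35);q=W[k&(W[...,2]>125)&(W[...,2]<300)]
for z in range(125,215,8):
    t=q[(q[:,2]>z)&(q[:,2]<z+8)]
    if len(t)>8: print(z,len(t),np.round(circ(t),1),((t.min(0)+t.max(0))/2).round(1))
cv2.imwrite('pics/c3.png',cv2.resize(S['img'][100:300,220:420],(600,600))[...,::-1])
```

```text
5.675 [497.30840697 -55.08916981 237.41872286] [ 0.34277143 -0.42199865 -1.78831106] 26.696292641858143
shift to stem hover [  0.  164.3 -57.7]
125 21 [494.8 -55.3  22.5] [490.1 -68.1 131.8]
133 95 [494.8 -56.   20.8] [493.8 -63.8 137. ]
141 78 [494.6 -56.   17.3] [493.5 -62.  145.1]
149 63 [494.3 -56.3  15.9] [493.5 -63.8 153. ]
157 84 [494.2 -56.8  14.7] [494.3 -58.8 161.1]
165 55 [494.5 -54.9  11.8] [494.3 -56.6 169. ]
173 47 [495.  -55.6  11.2] [495.1 -60.4 177.3]
181 44 [494.3 -56.8  10.1] [494.8 -60.2 184.9]
189 46 [494.3 -56.9  13.5] [494.5 -64.3 193. ]
197 53 [494.2 -56.   12.9] [493.  -62.6 201. ]
205 53 [494.1 -56.6  12.4] [493.1 -62.4 209.1]
213 63 [499.5 -54.7  19.6] [495.7 -60.2 217.1]
```

View pics/c3.png

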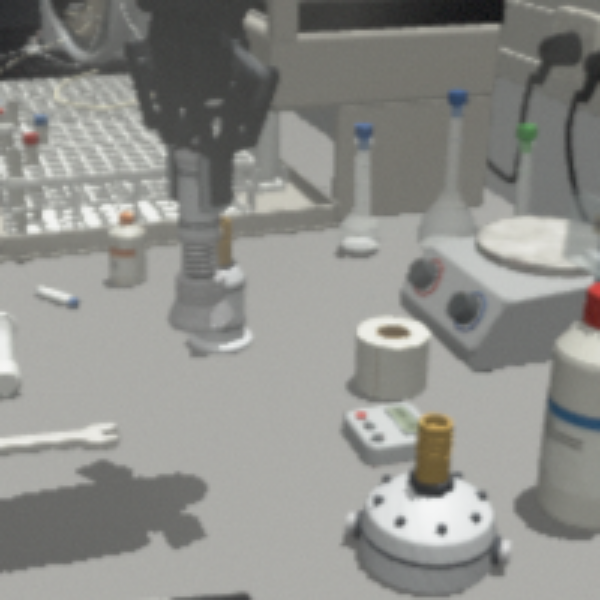

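The gauge hangs upright, with its mouth at about z=130. Both views agree that the stem lies (117,-130) away from it. I move above the stem.

>>> jog_arm(series=[[[0,0,0],[0,15,-5.8],1],[[0,0,0],[0,30,-10],1],[[0,0,0],[0,35,-12],1],[[0,0,0],[0,35,-12],1],[[0,0,0],[0,30,-10],1],[[0,0,0],[0,20,-8],1],[[0,0,0],[0,0,0],1],[[0,0,0],[0,0,0],1]])

```text
clock: 6.72
eef_pos: [614.1, -184.4, 236.1]
tool_rot: [-0.82, 1.568, 2.72]
force: [-0.4, -0.4, -2.2]
width: 26.4
```

Run:
```python
from h import *
from scipy.spatial.transform import Rotation as R
s=read_state();M=R.from_euler('xyz',s['tool_rot']).as_matrix();print(s['clock'],s['eef_pos'],s['force'],M.round(3).tolist())
S=grab('side');W,m=pts(S)
k=m&(np.hypot(W[...,0]-612,W[...,1]+186)<35);q=W[k]
for z in list(range(62,100,8))+list(range(125,222,8)):
    t=q[(q[:,2]>z)&(q[:,2]<z+8)]
    if len(t)>8: print(z,len(t),np.round(circ(t),1),((t.min(0)+t.max(0))/2).round(1))
cv2.imwrite('pics/c4.png',cv2.resize(S['img'][130:310,280:460],(540,540))[...,::-1])
```

```text
6.725 [ 614.09324861 -184.42644819  236.13020984] [-0.41632866 -0.42183771 -2.16004128] [[-0.002, 0.388, -0.922], [0.001, -0.922, -0.388], [-1.0, -0.002, 0.002]]
62 45 [ 612.  -185.3   10.2] [ 611.6 -190.2   65.9]
70 42 [ 612.2 -185.3   10.3] [ 611.1 -188.    74. ]
78 44 [ 611.9 -185.4   10.2] [ 610.2 -187.9   81.8]
86 44 [ 612.3 -185.5   10.3] [ 611.8 -187.1   89.8]
94 90 [ 611.8 -186.     9.6] [ 611.3 -186.5   97.9]
125 42 [ 611.3 -184.4   22.4] [ 608.7 -193.   131.2]
133 125 [ 610.8 -184.8   20.5] [ 610.2 -188.1  137. ]
141 94 [ 610.6 -185.1   16.6] [ 610.3 -188.3  144.9]
149 78 [ 610.9 -184.9   16.2] [ 609.9 -190.4  153. ]
157 111 [ 610.1 -186.6   13.3] [ 610.2 -186.9  161. ]
165 45 [ 610.6 -185.2   10.3] [ 609.9 -187.   169. ]
173 57 [ 610.7 -185.7   10.5] [ 610.5 -188.1  176.8]
181 51 [ 610.5 -185.3   10.7] [ 610.  -187.3  184.4]
189 68 [ 610.7 -185.3   13.7] [ 609.  -190.   193.4]
197 66 [ 610.8 -185.2   13. ] [ 609.9 -189.7  201.1]
205 61 [ 611.3 -184.6   13.5] [ 609.5 -186.7  209. ]
213 102 [ 618.7 -181.9   22.2] [ 610.9 -187.3  217. ]
221 129 [ 627.5 -177.6   31.2] [ 611.5 -186.6  225.1]
```

View pics/c4.png

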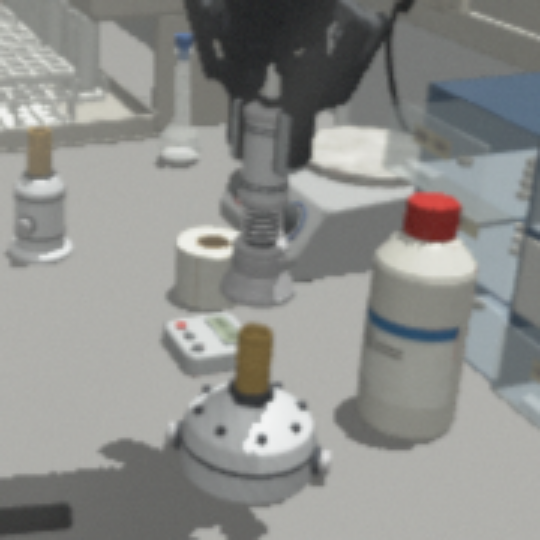

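The gauge is about 1 mm from the stem axis. I trim that and descend onto the stem.

>>> jog_arm(series=[[[0,0,0],[0,1,-1],1],[[0,0,0],[12,0,0],1],[[0,0,0],[12,0,0],1],[[0,0,0],[10,0,0],1],[[0,0,0],[8,0,0],1],[[0,0,0],[8,0,0],1],[[0,0,0],[0,0,0],1],[[0,0,0],[0,0,0],1]])

```text
clock: 7.78
eef_pos: [616.4, -185.4, 187.6]
tool_rot: [2.488, 1.57, -0.255]
force: [0.3, 0.3, -2.3]
width: 26.8
```

>>> jog_arm(series=[[[0,0,0],[4,0,0],1],[[0,0,0],[4,0,0],1],[[0,0,0],[4,0,0],1],[[0,0,0],[4,0,0],1],[[0,0,0],[0,0,0],1],[[0,0,0],[0,0,0],1]])

```text
clock: 8.52
eef_pos: [616.4, -185.4, 171.8]
tool_rot: [2.518, 1.57, -0.225]
force: [-0.3, 0.3, 5.5]
width: 27.1
```

Contact came at the expected height, with about +8 N. I press on.

>>> jog_arm(series=[[[0,0,0],[3,0,0],1],[[0,0,0],[3,0,0],1],[[0,0,0],[3,0,0],1],[[0,0,0],[3,0,0],1],[[0,0,0],[3,0,0],1],[[0,0,0],[2,0,0],1],[[0,0,0],[0,0,0],1],[[0,0,0],[0,0,0],1]])

```text
clock: 9.52
eef_pos: [616.4, -185.4, 155.4]
tool_rot: [2.454, 1.57, -0.289]
force: [-3.0, 0.9, 9.8]
width: 26.7
```

>>> jog_arm(series=[[[0,0,0],[1,0,0],1],[[0,0,0],[1,0,0],1],[[0,0,0],[0,0,0],1],[[0,0,0],[0,0,0],1],[[0,0,0],[0,0,0],1]])

```text
clock: 10.15
eef_pos: [616.6, -185.4, 154.6]
tool_rot: [2.511, 1.569, -0.232]
force: [-3.8, 1.2, 16.3]
width: 26.5
```

Run:
```python
from h import *
s=read_state();print(s['clock'],s['eef_pos'],s['force'],s['width'])
S=grab('side');W,m=pts(S)
cv2.imwrite('pics/c5.png',cv2.resize(S['img'][180:300,310:430],(600,600),interpolation=cv2.INTER_CUBIC)[...,::-1])
```

```text
10.15 [ 616.56706807 -185.41378522  154.63384071] [-3.7713845   1.1622117  16.32914999] 26.471279369833315
```

View pics/c5.png

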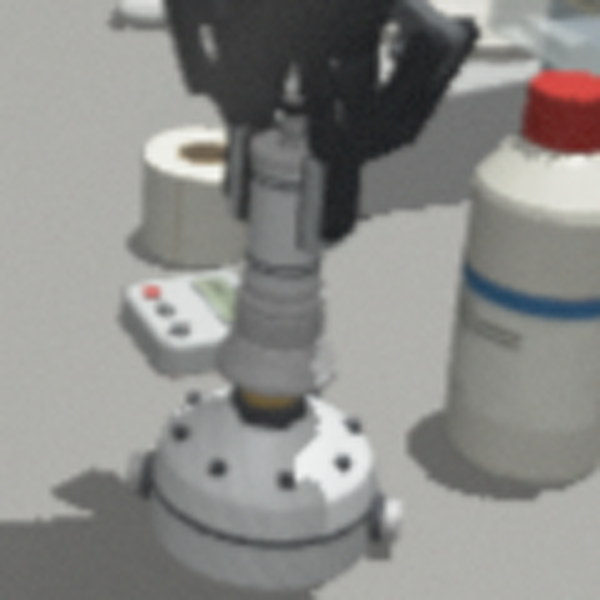

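The nozzle is seated on the stem and the spring coils are gone. The force is climbing as at a hard stop. I press a little more and hold, then ease back 23 mm.

>>> jog_arm(series=[[[0,0,0],[1,0,0],1],[[0,0,0],[1,0,0],1],[[0,0,0],[0,0,0],1],[[0,0,0],[0,0,0],1],[[0,0,0],[0,0,0],1],[[0,0,0],[0,0,0],1],[[0,0,0],[0,0,0],1],[[0,0,0],[0,0,0],1]])

```text
clock: 11.2
eef_pos: [616.8, -185.4, 154.5]
tool_rot: [2.545, 1.568, -0.198]
force: [-6.5, 2.5, 26.3]
width: 26.6
```

>>> jog_arm(series=[[[0,0,0],[-3,0,1],1],[[0,0,0],[-4,0,1],1],[[0,0,0],[-4,0,0],1],[[0,0,0],[-4,0,0],1],[[0,0,0],[-4,0,0],1],[[0,0,0],[-4,0,0],1],[[0,0,0],[0,0,0],1],[[0,0,0],[0,0,0],1]])

```text
clock: 12.2
eef_pos: [614.9, -186.0, 173.5]
tool_rot: [2.685, 1.569, -0.058]
force: [2.3, 1.4, 4.5]
width: 26.9
```

>>> jog_arm(series=[[[0,0,0],[-3,0,0],1],[[0,0,0],[-2.5,0,-0.5],1],[[0,0,0],[0,0,0],1],[[0,0,0],[0,0,0],1]])

```text
clock: 12.7
eef_pos: [614.1, -186.2, 178.6]
tool_rot: [-0.207, 1.57, -2.95]
force: [0.4, 0.5, 3.4]
width: 26.8
```

Run:
```python
from h import *
s=read_state();print(s['clock'],s['eef_pos'],s['force'],s['width'])
S=grab('side')
cv2.imwrite('pics/c6.png',cv2.resize(S['img'][170:290,310:430],(600,600),interpolation=cv2.INTER_CUBIC)[...,::-1])
```

```text
12.7 [ 614.13983677 -186.22505294  178.60062929] [0.4239619  0.52541123 3.40512691] 26.791780303840408
```

View pics/c6.png

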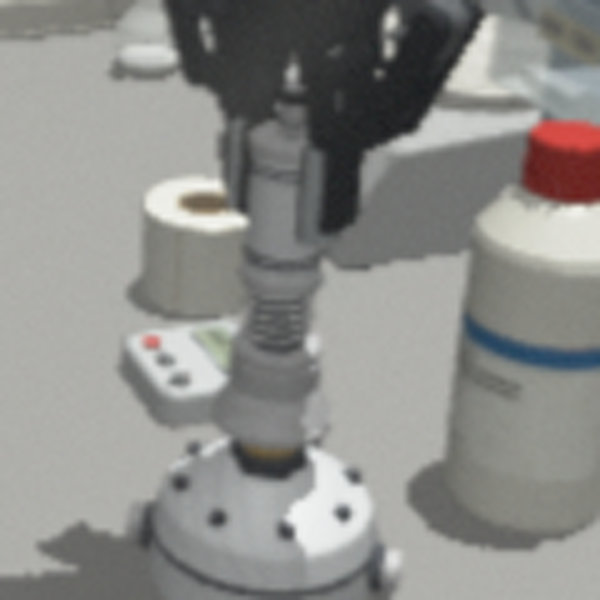

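The nozzle has sprung back while still seated, and the rod shows above the barrel. I open the gripper.

>>> jog_arm(series=[[[0,0,0],[0,0,0],0.3],[[0,0,0],[0,0,0],0],[[0,0,0],[0,0,0],-0.5],[[0,0,0],[0,0,0],-1],[[0,0,0],[0,0,0],-1],[[0,0,0],[0,0,0],-1],[[0,0,0],[0,0,0],-1],[[0,0,0],[0,0,0],-1]])

```text
clock: 13.75
eef_pos: [614.8, -185.9, 178.9]
tool_rot: [2.615, 1.571, -0.128]
force: [-0.4, -0.2, -0.6]
width: 85.4
```

>>> jog_arm(series=[[[0,0,0],[-5,0,0],-1],[[0,0,0],[-15,0,0],-1],[[0,0,0],[-25,0,0],-1],[[0,0,0],[-25,0,0],-1],[[0,0,0],[-25,0,0],-1],[[0,0,0],[-15,0,0],-1],[[0,0,0],[0,0,0],-1],[[0,0,0],[0,0,0],-1]])

```text
clock: 14.75
eef_pos: [614.2, -185.7, 288.0]
tool_rot: [-0.692, 1.569, 2.848]
force: [0.2, 0.3, -0.0]
width: 85.4
```

Run:
```python
from h import *
s=read_state();print(s['clock'],s['eef_pos'],s['force'],s['width'])
S=grab('side');W,m=pts(S)
q=W[m&(np.hypot(W[...,0]-612,W[...,1]+186)<35)]
for z in list(range(74,220,8)):
    t=q[(q[:,2]>z)&(q[:,2]<z+8)]
    if len(t)>8: print(z,len(t),np.round(circ(t),1),t[:,2].max().round(1))
cv2.imwrite('pics/c7.png',cv2.resize(S['img'][150:290,300:440],(600,600),interpolation=cv2.INTER_CUBIC)[...,::-1])
```

```text
14.75 [ 614.19880754 -185.72698987  287.99466061] [ 0.22845027  0.30051219 -0.02280057] 85.43288812952991
74 117 [ 611.  -187.3   20.8] 82.0
82 103 [ 611.2 -186.6   17.9] 89.9
90 65 [ 611.1 -186.9   16.2] 97.9
98 71 [ 611.  -187.1   15.8] 106.0
106 92 [ 610.4 -187.    12.2] 114.0
114 46 [ 610.1 -188.8    9.3] 122.0
122 52 [ 611.1 -187.4   10.6] 130.0
130 43 [ 610.4 -188.3   12.7] 137.9
138 69 [ 611.  -187.2   13.1] 145.8
146 58 [ 610.9 -187.1   12.8] 153.8
154 64 [ 611.1 -186.6   13.1] 161.8
162 64 [ 611.4 -186.5   13.6] 170.0
170 62 [ 611.1 -186.7   13. ] 177.7
178 62 [ 611.1 -187.    13.1] 185.8
186 119 [ 610.3 -188.4   11.8] 193.5
194 20 [ 610.8 -188.1    3.3] 201.8
202 30 [ 610.9 -186.9    5.1] 209.9
```

View pics/c7.png

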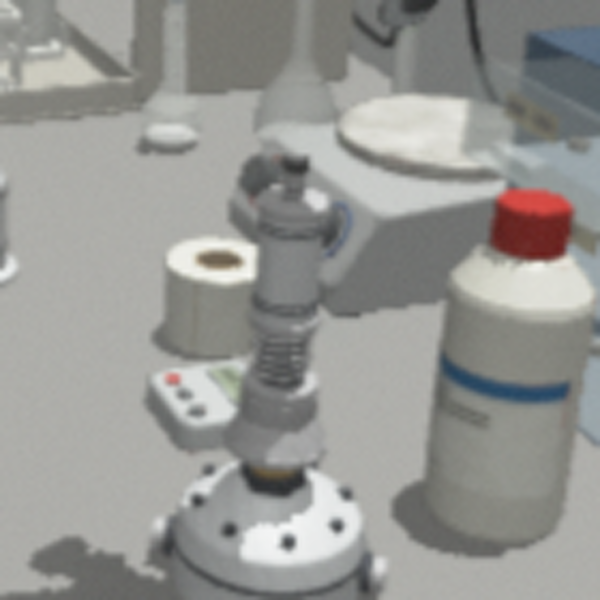

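The gauge stands upright on the squat stem, about 1.5 mm off its axis. The barrel top is at about z=190, as expected. The cap is at z≥210 against 198 with the rod in, so the rod is out at least 12 mm. I hand in.

```bash
python3 -c "
from cell import *
print(finish_job())"
```

```text
the job is handed in; nothing more can be done
None
```

I pressed the gauge fully home on the squat damper's stem, let go of it standing there with the rod out, and handed the job in at about 15 s. The hand-in gave no verdict.

- **Pressing home:** The gauge reached a hard stop at tool height 154.5 mm, within 1 mm of the expected height. The wrist reading there was 26 N, and I held it for about 0.75 s. I then eased it up about 24 mm so the nozzle sprang back before opening the gripper.
- **Final look (side camera):** The gauge is upright and about 1.5 mm off the stem's axis. The spring is extended and the barrel top is at about 190 mm, which is where it should be with the nozzle sprung out. The rod's cap is at 210 mm or higher, against 198 mm with the rod in, so the rod is out by at least 12 mm.
- **Gripper and slim damper:** The open gripper was about 110 mm above its release position, with wrist force near zero. The slim damper was never touched.
- **What disagreed:** The two cameras differed by about 5 mm in absolute position. They agreed within 1.5 mm on the distance from gauge to stem, so I steered by that. There was a side force of up to about 7 N while pressing, and I eased it by shifting about 2 mm before release.

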